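# Jack up the orbital shaker and hold it for a new foot pad

### The arm

A 6-joint arm with a two-finger parallel gripper is mounted at the origin on the work surface. World frame = base frame: x ahead of the robot, y to its left, z up, the work surface at z = 0. Lengths are in mm, angles in rad, forces in N, time in s.
With the tool pointing down it reaches from about 300 to 775 mm from the base axis. Payload 14.6 kg.
Tool frame: the origin (TCP) lies at the very end of the fingers, on their centre line; the grasp point (between the pads) lies 19 mm behind it (manip.grip_point_offset is the distance from the TCP to the grasp point, in mm); z points along the fingers, y is the line along which they close (so a half turn about z gives the same grasp; the last joint's range is limited). The gripper opens to 94 mm and grips with 3 to 60 N. Pads are 16 mm wide; open, the fingers measure 119 mm over their backs; the gripper's body (75 mm by 177 mm) begins 78 mm behind the grasp point.
Start: joints at [1.176, 0.3, 1.521, -0, 1.321, -0.067], TCP at [177.076, 520.705, 172.446] pointing down, gripper open.
Joint ranges: [-3.03, 3.03], [-0.79, 2.21], [0.23, 2.52], [-1.04, 4.18], [0, 3.07], [-2.55, 2.55]. Speed limits (rad/s): [2.22, 2.22, 2.57, 3.14, 3.14, 3.14].

### API

Orientations are given as [roll, pitch, yaw] about the fixed x, y, z axes, in that order (R = Rz(yaw) Ry(pitch) Rx(roll)).
In Python, from cell import telemetry, eyes, manip gives the robot as it stands.
- The arm moves only by the tool play_rows, never from a script. Its arguments are lists of equal length, an entry for each row: "translation": the shift along the world's x, y, z in m, a list of three; "yaw": the turn about the world's z in rad. A call has 1 to 12 rows; each row is the pose to reach, as a shift and turn from the pose commanded when the call began; what a row does not reach only later rows make up. A row lasts 1/8 s, in which the tool goes at most 62.5 mm and 10.7 degrees, less where a joint would pass 70% of its speed; a pose out of reach is approached as far as the arm can. A call with a gripper value outside its range is refused whole. "hand" is the opening, from 0 (shut) to 1 (fully open), set as the call begins (left out, the last holds). The fingers move at their own pace and stop on an object; "force" is the grip in N (left out, the last holds). Time passes only in rows, so rows that repeat a pose let the fingers close. It gives the time, the measured TCP pose, the force, the opening and the grip force at its end, in the units of the state.
- telemetry.read_state(): the state, without advancing time (a new reading comes with each control period).
- eyes.camera(name): name is "scene" or "side" or "wrist"; returns a dict with "pixels" (420x560x3 uint8, red, green, blue), "fx", "fy", "cx", "cy" (pixels), "cam_to_world" (4x4, takes a point from camera to world coordinates); the wrist camera has in their place "T_tool_cam" (4x4, takes a point from camera to tool coordinates, whose origin is the TCP and whose axes are the flange's). Camera axes: x right, y up, looking along -z (the intrinsics and any distortion apply to the point x, -y, -z); pixel columns grow to the right and rows downward; lengths in mm; the calibration is good to about 2 mm. A picture is of the moment at which its call begins: read the wrist's pose just before it. There is no depth.
- manip.sign_off(): hands the job in; it is judged then, once.
The state is a dict: "clock": time; "joints": joint angles; "qd": joint speeds; "effort": joint torques, N m; "eef_pos": TCP position; "eef_rot": TCP orientation; "wrist_force": force on the tool from outside, world axes, zero at the start; "moment": the same for the moment, N m; "finger_gap": finger opening in mm; "finger_force": force on a finger pad.
Only numpy, scipy, OpenCV 4.12 (cv2) and the standard library are available. Lean on these libraries where they do the work, as an engineer would, in place of code of your own. Each camera call takes 0.05 s, during which the arm holds its last target. There are 200 camera calls.

### The job

The near side of the bench shaker, the side with the jacking lug, must come up so that a colleague can slide a new pad under its feet. First put the loose setting block, which stands in the jack's way, back fully home in its own pocket of the rack (the label there has as many dots as the block); then slide the lever jack in flat on the bench until its saddle is centred under the round lift pad of that lug, and pump the jack handle, letting it come up between strokes, until the near feet stand at least 15 mm clear of the bench. Finish while holding the handle pressed fully down (let go, the jack sinks back onto its catch), with only the jack carrying the shaker and the other things left where they are.

Things in the scene. Friction and masses are not known exactly. Their poses are not given: they have to be found in the camera images.
- block: The loose setting block: a plain aluminium block 40 x 34 x 60 mm (x, y, z), 0.22 kg, standing on end on the bench between the jack and the shaker's lug, two black dots on its top. Origin at the centre of its underside.
- block_small: The smaller setting block (40 x 24 x 60 mm, one dot), standing in the one-dot pocket; leave it there. Origin at the centre of its underside.
- rack: Fixed grey plastic rack, 85 x 160 x 30 mm (x, y, z), with three pockets in a row along y, 46 mm long (x), 22 mm deep, mouths chamfered 3 mm, each 6 mm wider than its block: one dot (30 mm wide, at x = 10, y = -56 mm in the rack's frame, occupied), two dots (40 mm, y = -11 mm, empty), three dots (52 mm, y = 45 mm, empty). Labels lie on the pockets' -x side. Origin: centre of its underside.
- slot (a point): Centre of the floor of the two-dot pocket, 8 mm above the bench; axes of the rack. The block's x lies along the rack's x (either way round); seated, its top stands 68 mm above the bench and 38 mm above the rack.
- jack: Loose aluminium ratchet lever jack, 0.9 kg. Origin on its underside straight below the saddle, x towards its nose, z up. Base plate 220 x 90 x 10 mm (x = -160 to +60), fits under the shaker's housing; tower of two cheeks 76 mm high; the handle leans up and back (-x) over the rear of the base. It slides on the bench, for instance drawn along by its handle. Let go, it stays where it stands.
- saddle (a point): Centre of the top face of the jack's round saddle (36 mm across), straight above the jack's origin; 90 mm above the bench at the start, 7 mm below the lift pad. It rises up to 42 mm.
- jack_handle (a joint): Angle of the jack handle (rad): 0 = up (a spring returns it there), 0.84 = fully down on its stop. A full stroke raises the saddle 15 to 18 mm; on release it sinks back up to 6 mm onto its catch. Let the handle come up below 0.1 rad between strokes, or less is gained. Pressing at the grip: 4 to 6 N unloaded, 9 to 17 N lifting. After two full strokes the near feet clear 17 mm (14 mm if let go).
- handle_pivot (a point): Centre of the handle's pivot pin: 40 mm behind the jack's origin (x = -40), 66 mm above the bench, the pin along the jack's y; axes of the jack. From here the straight handle bar, 195 mm long, points to the jack's -x, rising 0.65 rad above level when up and sinking 0.19 rad below level when fully down.
- handle_grip (a point): Centre of the rubber grip at the handle's end, on the handle's axis 150 mm from its pivot pin; the grip is 90 mm long, 22 mm wide and 24 mm high, the bare bar in front of it 16 mm wide and 20 mm high. Handle up: 157 mm above the bench and 159 mm behind the jack's origin; fully down: 38 mm above the bench and 187 mm behind it.
- shaker_body: The heavy orbital shaker, a low machine 440 x 360 mm and 143 mm high with flask clamps on top (to 187 mm); its housing is 32 mm clear of the bench on four feet (24 mm radius). x points from its near side (with the lug) to its far side. Origin on the bench straight below the lift pad. It cannot be pushed away; it tips about its far feet (445 mm from the origin) when the near side is raised.
- lift_pad (a point): The marked lift point: centre of the underside of the round steel pad (40 mm across) beneath the jacking lug in the middle of the near side, 97 mm above the bench, 35 mm out from the housing; axes of the shaker. The lug is 60 mm wide, 14 mm thick (top at 118 mm) and ends 30 mm beyond this point; a raised steel boss, 20 mm across, marks it on top.
- near_foot (a point): Centre of the underside of one near foot, 65 mm from the shaker's origin towards its +x and 140 mm aside; its height is the clearance under the near feet (0 at the start).
- beaker: Glass beaker, 76 mm across, 95 mm high, on the bench; leave alone.
- bottle: Amber jar with black cap, 60 mm across, 130 mm high; leave alone.
- foot_pad: The new rubber foot pad, a disc of 60 mm, 15 mm thick, lying on the bench; leave alone.

How it is judged:
By the outcome, as a careful person would: the job done as asked, in the order asked, and still so for the second after the job is handed in, while the arm keeps its last pose, push and grip.
It also fails if it takes over 69 s, if anything falls off the work surface, if the arm or the gripper's body presses on something with over 40 N, if the wrist force passes 120 N, or if a joint passes its speed limit or range.

## Working session

There is one attempt and no reset: what is moved stays moved. The work goes in short steps, Python scripts to look and compute and a tool call to move; the robot and the scene stay as the last step left them, time stands still between calls to the robot, and variables do not carry over. Pictures are saved under pics/ and viewed, at most 10 in all, crops included, and the job is handed in when it is done.

Besides the shell and the picture viewer there is one more tool, called after "Request:" by a JSON object that holds its "api" and its "payload", one argument or row to a line. play_rows: Moves the arm, as the interface text tells. Its arguments: {"type":"object","properties":{"translation":{"type":"array","items":{"type":"array","items":{"type":"number"}}},"yaw":{"type":"array","items":{"type":"number"}},"hand":{"type":"number"},"force":{"type":"number"}},"required":["translation","yaw"]}

```bash
mkdir -p pics; ls; cat > h.py <<'E'
import numpy as np, cv2
from cell import telemetry, eyes, manip
def snap(n,f):
    s=telemetry.read_state(); c=eyes.camera(n); cv2.imwrite(f'pics/{f}.png',c['pixels'][:,:,::-1])
    if n=='wrist':
        from scipy.spatial.transform import Rotation as R
        T=np.eye(4);T[:3,:3]=R.from_euler('xyz',s['eef_rot']).as_matrix();T[:3,3]=s['eef_pos']
        c['cam_to_world']=T@np.array(c['T_tool_cam'])
    np.savez(f'pics/{f}.npz',**{k:np.array(v) for k,v in c.items()}); return c
def ray(c,u,v):
    d=np.array([(u-c['cx'])/c['fx'],-(v-c['cy'])/c['fy'],-1.]);M=np.array(c['cam_to_world'])
    return M[:3,3],M[:3,:3]@d
def onz(c,u,v,z):
    o,d=ray(c,u,v);return o+d*(z-o[2])/d[2]
def proj(c,p):
    M=np.array(c['cam_to_world']);q=M[:3,:3].T@(np.array(p)-M[:3,3]);return c['cx']-c['fx']*q[0]/q[2],c['cy']+c['fy']*q[1]/q[2]
E
python3 - <<'E'
from h import *
for n in('scene','side','wrist'):
    c=snap(n,n+'0');print({k:v for k,v in c.items() if k!='pixels'})
a=[cv2.imread(f'pics/{n}0.png') for n in('scene','side')]
print(telemetry.read_state())
E
```

```text
pics
{'fx': 393.6867823272036, 'fy': 393.6867823272036, 'cx': 276.7930928128205, 'cy': 209.01836396735553, 'cam_to_world': array([[-3.11318936e-01, -8.26833247e-01,  4.68430679e-01,
         1.02906759e+03],
       [ 9.50206492e-01, -2.63726567e-01,  1.65999759e-01,
         1.20858824e+02],
       [-1.37165049e-02,  4.96784741e-01,  8.67765394e-01,
         9.45094825e+02],
       [ 0.00000000e+00,  0.00000000e+00,  0.00000000e+00,
         1.00000000e+00]])}
{'fx': 503.1824168846527, 'fy': 503.1824168846527, 'cx': 273.0349390937071, 'cy': 206.6268796933596, 'cam_to_world': array([[ 8.94251876e-01,  3.53169961e-01, -2.74926466e-01,
         1.83767162e+02],
       [-4.47418541e-01,  6.89756441e-01, -5.69256271e-01,
        -7.90194034e+02],
       [-1.14119146e-02,  6.32065686e-01,  7.74830780e-01,
         1.17819255e+03],
       [ 0.00000000e+00,  0.00000000e+00,  0.00000000e+00,
         1.00000000e+00]])}
{'fx': 302.02800503113116, 'fy': 302.02800503113116, 'cx': 271.89432458597776, 'cy': 208.96024973311586, 'T_tool_cam': array([[-1.33651957e-03,  9.70673268e-01,  2.40398880e-01
[... 619 characters left out ...]
     1.00000000e+00]])}
{'clock': 0.15, 'joints': array([ 1.17641177e+00,  3.00329119e-01,  1.52139862e+00,  2.32484631e-05,
        1.32068183e+00, -6.65659973e-02]), 'qd': array([-0.00033984, -0.0013169 , -0.0020848 ,  0.0008001 , -0.00116537,
        0.00061058]), 'effort': array([ 5.40385172e-04, -5.31966734e+01, -3.52816200e+01,  7.08121760e-02,
        2.36270169e-02, -1.41195328e-04]), 'eef_pos': array([176.9875648 , 520.52780247, 172.04141183]), 'eef_rot': array([-3.14077904e+00, -7.68091506e-05,  2.81376830e+00]), 'wrist_force': array([-0.26888731,  0.03111966,  0.25048653]), 'moment': array([0.00086609, 0.00398029, 0.008059  ]), 'finger_force': 0.0, 'finger_gap': 94.23338164087981}
```

View pics/scene0.png

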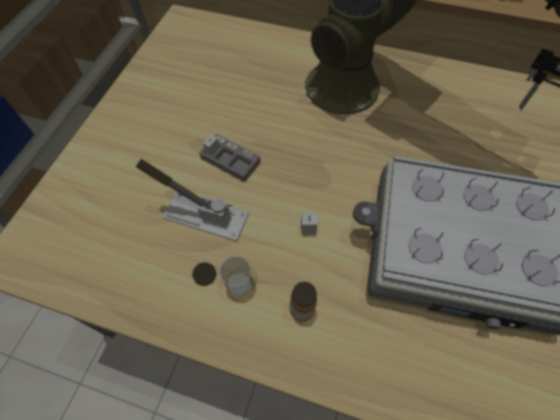

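View pics/side0.png

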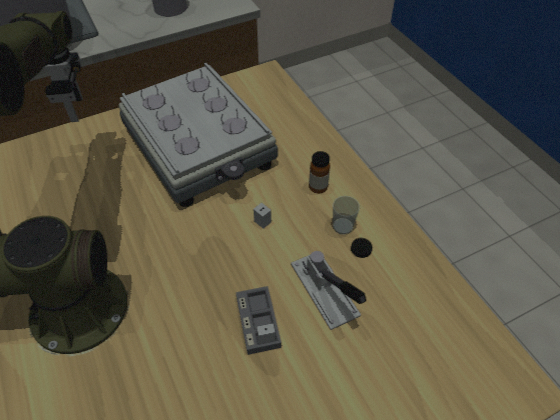

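The scene view shows the robot base at the top (345,85), the rack at (230,157), the jack at (205,215) with its handle to (140,165), the block at (310,223), and the shaker lug at (367,213). The beaker, jar and foot pad lie below. The side view shows the same: rack (258,320), jack (325,290), block (262,215), lug (232,170). I'll enlarge both.

```bash
python3 - <<'E'
import cv2
a=cv2.imread('pics/scene0.png')[125:265,130:396];cv2.imwrite('pics/sc.png',cv2.resize(a,None,fx=3,fy=3,interpolation=cv2.INTER_CUBIC))
b=cv2.imread('pics/side0.png')[150:360,215:385];cv2.imwrite('pics/sd.png',cv2.resize(b,None,fx=2.85,fy=2.85,interpolation=cv2.INTER_CUBIC))
E
```

```text
(no output)
```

View pics/sc.png

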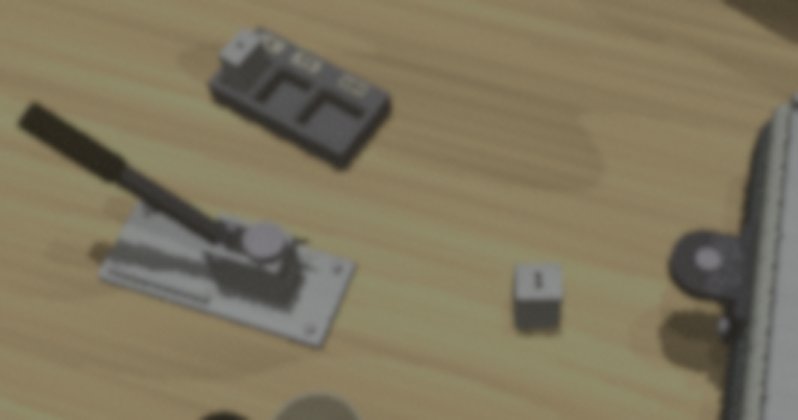

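View pics/sd.png

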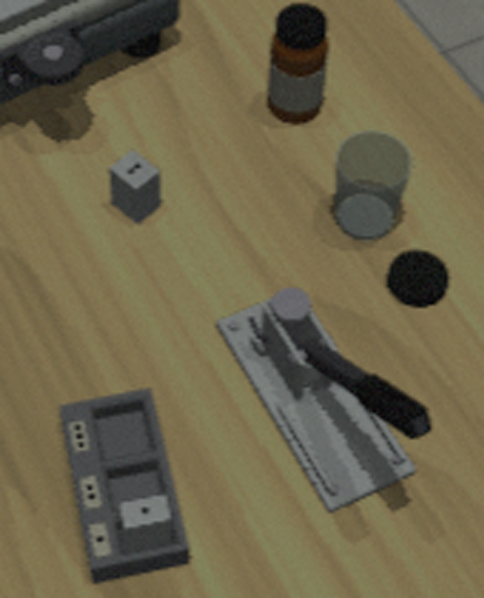

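The crops show the two-dot pocket as the middle one of the rack, with the one-dot pocket occupied. The jack points from its handle end toward the lug, and the block stands in between. Next I turn the picked points into positions.

```bash
cat >> h.py <<'E'
def load(f): 
    z=np.load(f'pics/{f}.npz');return {k:z[k] for k in z.files}
def tri(c1,p1,c2,p2):
    A=[];b=[]
    for c,p in((c1,p1),(c2,p2)):
        o,d=ray(c,*p);d=d/np.linalg.norm(d);P=np.eye(3)-np.outer(d,d);A.append(P);b.append(P@o)
    x,r,_,_=np.linalg.lstsq(np.vstack(A),np.hstack(b),rcond=None);return x,r**.5
E
python3 - <<'E'
from h import *
np.set_printoptions(precision=1,suppress=True)
s=load('scene0');d=load('side0')
S=lambda x,y:(130+(x+.5)/3-.5,125+(y+.5)/3-.5)
D=lambda x,y:(215+(x+.5)/2.85-.5,150+(y+.5)/2.85-.5)
for n,a,z in[('rack',[(262,28),(390,95),(342,160),(212,82)],30),('blk',[(516,264),(562,264),(560,298),(514,298)],60),('jackplate',[(140,205),(355,265),(322,345),(98,277)],10),('saddle',[(266,242)],90),('boss',[(708,258)],120)]:
    for q in a: print('sc',n,q,onz(s,*S(*q),z))
for n,a,z in[('rack',[(60,408),(150,392),(186,552),(93,570)],30),('blk',[(133,152),(160,173),(136,190),(110,172)],60),('jackplate',[(217,323),(412,470),(331,508)],10),('saddle',[(291,304)],90),('boss',[(53,52)],120)]:
    for q in a: print('sd',n,q,onz(d,*D(*q),z))
print(tri(s,S(266,242),d,D(291,304)),tri(s,S(708,258),d,D(53,52)),tri(s,S(26,112),d,D(420,424)))
E
```

```text
sc rack (262, 28) [ 342.2 -307.1   30. ]
sc rack (390, 95) [ 382.7 -156.4   30. ]
sc rack (342, 160) [ 468.  -174.1   30. ]
sc rack (212, 82) [ 420.2 -327.6   30. ]
sc blk (516, 264) [542.1  15.9  60. ]
sc blk (562, 264) [530.1  53.5  60. ]
sc blk (560, 298) [562.4  60.5  60. ]
sc blk (514, 298) [574.2  23.6  60. ]
sc jackplate (140, 205) [ 560.8 -343.6   10. ]
sc jackplate (355, 265) [ 560.  -128.9   10. ]
sc jackplate (322, 345) [ 644.1 -128.7   10. ]
sc jackplate (98, 277) [ 642.6 -346.7   10. ]
sc saddle (266, 242) [ 602.1 -186.6   90. ]
sc boss (708, 258) [523.2 167.8 120. ]
sd rack (60, 408) [ 376.5 -160.    30. ]
sd rack (150, 392) [ 456.7 -182.1   30. ]
sd rack (186, 552) [ 415.7 -334.6   30. ]
sd rack (93, 570) [ 338.8 -313.5   30. ]
sd blk (133, 152) [556.5  58.8  60. ]
sd blk (160, 173) [568.7  21.9  60. ]
sd blk (136, 190) [537.9  13.4  60. ]
sd blk (110, 172) [524.7  45.8  60. ]
sd jackplate (217, 323) [ 552.4 -132.7   10. ]
sd jackplate (412, 470) [ 634.9 -349.    10. ]
sd jackplate (331, 508) [ 551.8 -347.8   10. ]
sd saddle (291, 304) [ 596.3 -190.2   90. ]
sd boss (53, 52) [521.4 169.3 120. ]
(array([ 598.8, -187.9,   84.7]), array([1.2])) (array([522. , 168.5, 119.7]), array([1.5])) (array([ 595. , -383.7,  182.7]), array([0.2]))
```

Request:
{"api": "play_rows", "payload": {
  "translation": [
    [0,0,0.06],
    [0.03,-0.035,0.1],
    [0.062,-0.08,0.12],
    [0.096,-0.125,0.13],
    [0.13,-0.17,0.13],
    [0.165,-0.215,0.13],
    [0.2,-0.26,0.13],
    [0.235,-0.305,0.12],
    [0.27,-0.35,0.1],
    [0.305,-0.395,0.08],
    [0.34,-0.44,0.06],
    [0.372,-0.484,0.04]
  ],
  "yaw": [-0.18,-0.36,-0.54,-0.72,-0.9,-1.08,-1.26,-1.44,-1.62,-1.8,-1.98,-2.16]
}}

```text
clock: 1.65
eef_pos: [549.9, 34.9, 211.6]
eef_rot: [-3.141, 0.0, 0.648]
wrist_force: [1.2, 1.6, 0.9]
finger_gap: 94.1
finger_force: 0.0
```

Request:
{"api": "play_rows", "payload": {
  "translation": [
    [0,0,0],
    [0,0,0],
    [0,0,0]
  ],
  "yaw": [-0.17,-0.34,-0.34]
}}

```text
clock: 2.02
eef_pos: [549.0, 36.6, 212.2]
eef_rot: [-3.141, 0.001, 0.315]
wrist_force: [0.4, -0.6, 0.4]
finger_gap: 94.0
finger_force: 0.0
```

```bash
python3 - <<'E'
from h import *
s=telemetry.read_state();print(s['clock'],s['eef_pos'],s['eef_rot'],abs(s['qd']).max())
c=snap('wrist','w1')
cv2.imwrite('pics/w1b.png',cv2.resize(c['pixels'][:,:,::-1],None,fx=1.42,fy=1.42,interpolation=cv2.INTER_CUBIC))
E
```

```text
2.025 [548.9839709   36.59467435 212.18444364] [-3.14143009e+00  5.12879949e-04  3.14630657e-01] 0.09958848780635354
```

View pics/w1b.png

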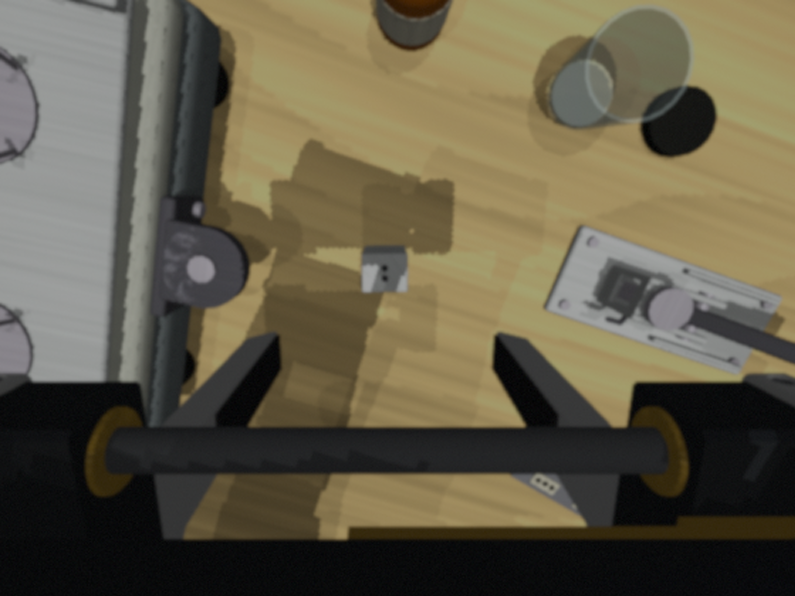

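The wrist view (1.42x scale) shows the block's top at (384,273) with two dots, the lug boss at (201,269), the jack saddle at (670,308), and the plate corners at (580,226), (545,308) and (740,372). The rack is mostly hidden behind the gripper. I'll refine these and convert them.

```bash
python3 - <<'E'
from h import *
np.set_printoptions(precision=1,suppress=True)
w=load('w1');W=lambda x,y:((x+.5)/1.42-.5,(y+.5)/1.42-.5)
for n,a,z in[('blkdots',[(384,268),(384,279)],60),('blk edge',[(361,291),(407,293)],60),('plate',[(580,226),(545,308),(740,372),(779,298)],10),('saddle',[(670,308)],90),('boss',[(201,269)],121),('housing strip',[(130,10),(106,375)],143)]:
    P=np.array([onz(w,*W(*q),z) for q in a]);print(n,P[:,:2].tolist() and P[:,:2])
g=cv2.cvtColor(w['pixels'],cv2.COLOR_RGB2GRAY).astype(float)
# subpixel: boss and saddle blobs; strip edges per row
for nm,(u,v),r,z in[('boss',(141.5,189.5),14,121),('saddle',(472,217),26,90)]:
    p=g[int(v)-r:int(v)+r,int(u)-r:int(u)+r].astype(np.uint8)
    t,m=cv2.threshold(p,0,255,cv2.THRESH_OTSU);n,l,st,ce=cv2.connectedComponentsWithStats(m)
    k=l[r,r];x,y=ce[k]+[int(u)-r,int(v)-r];print(nm,x,y,st[k],onz(w,x,y,z)[:2])
for lo,hi in[(80,100),(105,135)]:
    pts=[]
    for v in range(10,270,5):
        row=cv2.GaussianBlur(g[v-2:v+3].mean(0)[None],(3,1),0)[0];dd=np.abs(np.gradient(row))[lo:hi];pts.append((lo+dd.argmax(),v))
    f=cv2.fitLine(np.float32(pts),cv2.DIST_HUBER,0,1,.01).ravel()
    A=f[2:]-f[:2]*100;B=f[2:]+f[:2]*100;A,B=[onz(w,*q,143) for q in(A,B)];D=B-A;print('edge',np.arctan2(D[1],D[0]),A,B)
E
```

```text
blkdots [[552.6  40.8]
 [543.5  37.9]]
blk edge [[527.2  53.7]
 [537.8  15. ]]
plate [[ 640.5 -127.2]
 [ 555.2 -127.3]
 [ 554.  -347.1]
 [ 636.5 -344.7]]
saddle [[ 597.7 -187.2]]
boss [[521.9 168.2]]
housing strip [[665.3 231.2]
 [433.4 208. ]]
boss 140.91095890410958 189.22945205479454 [  5   5  19  19 292] [521.8 168.6]
saddle 474.06652587117213 219.3738120380148 [   0    0   52   52 1894] [ 595.7 -191.3]
edge 0.10659675220659384 [444.4 199.  143. ] [629.4 218.8 143. ]
edge 0.09617411457438535 [449.3 176.2 143. ] [635.2 194.2 143. ]
```

Request:
{"api": "play_rows", "payload": {
  "translation": [
    [0,0.002,-0.06],
    [0,0.002,-0.12],
    [0,0.002,-0.165],
    [0,0.002,-0.184],
    [0,0.002,-0.184],
    [0,0.002,-0.184]
  ],
  "yaw": [-0.045,-0.045,-0.045,-0.045,-0.045,-0.045]
}}

```text
clock: 2.82
eef_pos: [549.7, 38.8, 29.6]
eef_rot: [3.141, -0.002, 0.271]
wrist_force: [-0.2, -0.3, -0.1]
finger_gap: 93.5
finger_force: 0.0
```

Request:
{"api": "play_rows", "payload": {
  "translation": [
    [0,0,0],
    [0,0,0],
    [0,0,0],
    [0,0,0],
    [0,0,0],
    [0,0,0]
  ],
  "yaw": [0,0,0,0,0,0],
  "hand": 0,
  "force": 25
}}

```text
clock: 3.58
eef_pos: [549.1, 38.7, 28.4]
eef_rot: [-3.142, 0.0, 0.269]
wrist_force: [-1.4, 0.1, 0.1]
finger_gap: 37.4
finger_force: 0.0
```

Request:
{"api": "play_rows", "payload": {
  "translation": [
    [0,0,0],
    [0,0,0],
    [0,0,0]
  ],
  "yaw": [0,0,0]
}}

```text
clock: 3.95
eef_pos: [549.1, 38.7, 28.4]
eef_rot: [-3.142, -0.0, 0.269]
wrist_force: [0.2, -0.0, 0.7]
finger_gap: 7.4
finger_force: 0.0
```

```bash
python3 - <<'E'
from h import *
c=snap('wrist','w2');d=snap('side','d2');s=snap('scene','s2')
a=c['pixels'][100:420,60:500];b=cv2.resize(d['pixels'][140:260,180:345],None,fx=2,fy=2,interpolation=cv2.INTER_CUBIC)
e=cv2.resize(s['pixels'][150:290,250:410],None,fx=2,fy=2,interpolation=cv2.INTER_CUBIC)
o=np.zeros((520,800,3),np.uint8);o[:320,:440]=a;o[:240,445:775]=b;o[240:520,445:765]=e
cv2.imwrite('pics/m2.png',o[:,:,::-1]);print(telemetry.read_state())
E
```

```text
{'clock': 4.1, 'joints': array([ 3.82996908e-03,  4.62124614e-01,  1.65881406e+00, -1.04779172e-05,
        1.02065220e+00,  1.30585151e+00]), 'qd': array([ 1.59773451e-03, -2.83332885e-05, -9.34169233e-05, -9.54773867e-04,
       -2.37419158e-03,  6.33510828e-04]), 'effort': array([ 5.26778298e-03, -5.70645154e+01, -3.00934303e+01,  3.01630679e-02,
       -6.71875686e-02,  1.56752762e-04]), 'eef_pos': array([549.07483594,  38.70050631,  28.44744977]), 'eef_rot': array([3.14158357e+00, 6.26644375e-07, 2.68780261e-01]), 'wrist_force': array([ 0.18282946,  1.58765658, -0.00787851]), 'moment': array([-0.01967011,  0.18923847,  0.01938341]), 'finger_force': 0.0, 'finger_gap': 0.2406219084871261}
```

View pics/m2.png

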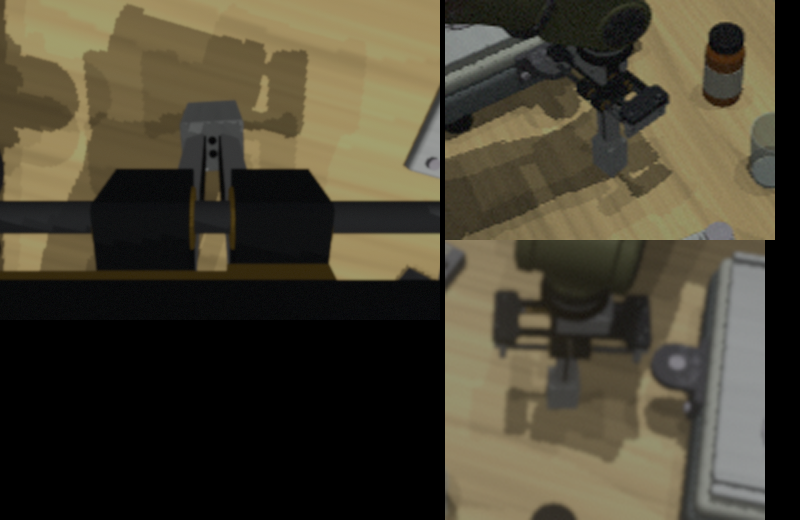

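The wrist crop shows the block's top face with its dots at (212,140) and (212,154). The fingers read as fully closed, yet the block looks centred between them. I'll zoom in before doing anything else.

```bash
python3 - <<'E'
from h import *
w=load('w2')['pixels'][190:320,215:330];d=load('d2')['pixels'][180:240,240:290];e=load('s2')['pixels'][180:240,280:340]
r=lambda a,k:cv2.resize(a,None,fx=k,fy=k,interpolation=cv2.INTER_CUBIC)
o=np.zeros((585,800,3),np.uint8);a=r(w,4);b=r(d,4.5);c=r(e,4.5)
for q,(y,x) in((a,(0,0)),(b,(0,480)),(c,(290,480))): o[y:y+q.shape[0],x:x+q.shape[1]]=q
cv2.imwrite('pics/z2.png',np.clip(o.astype(float)*1.5,0,255)[:,:,::-1])
E
```

```text
[ WARN:0@0.189] global loadsave.cpp:1063 imwrite_ Unsupported depth image for selected encoder is fallbacked to CV_8U.
```

View pics/z2.png

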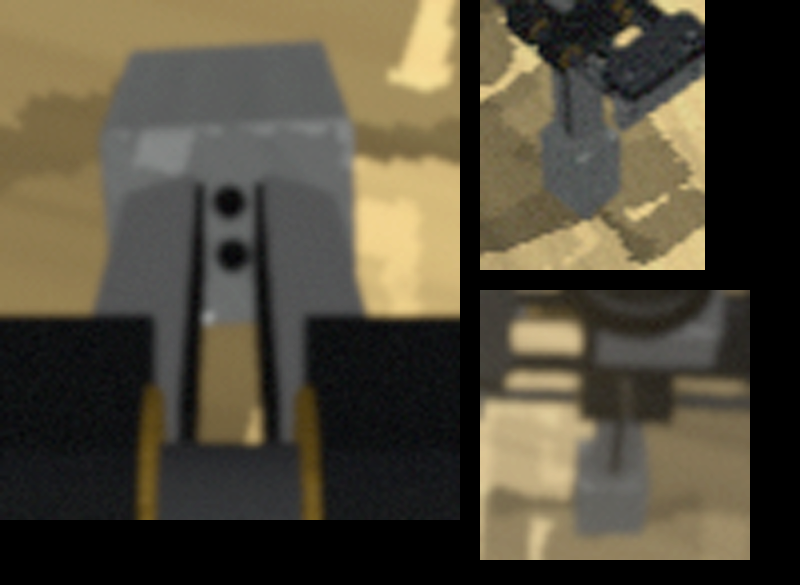

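The zoom shows the finger pads inside the block's outline. The gap went from 37 mm to 0 with no contact force, so the fingers passed through the block as if nothing were there. I'll open and test again, more slowly, to see whether contact ever happens.

Request:
{"api": "play_rows", "payload": {
  "translation": [
    [0,0,0],
    [0,0,0],
    [0,0,0],
    [0,0,0],
    [0,0,0],
    [0,0,0]
  ],
  "yaw": [0,0,0,0,0,0],
  "hand": 0.6
}}

```text
clock: 4.85
eef_pos: [549.1, 38.7, 28.4]
eef_rot: [-3.142, 0.0, 0.269]
wrist_force: [0.2, 0.5, 0.2]
finger_gap: 55.1
finger_force: 0.0
```

Request:
{"api": "play_rows", "payload": {
  "translation": [
    [0,0,0],
    [0,0,0],
    [0,0,0]
  ],
  "yaw": [0,0,0],
  "hand": 0.35,
  "force": 40
}}

```text
clock: 5.22
eef_pos: [549.1, 38.7, 28.4]
eef_rot: [-3.142, 0.0, 0.269]
wrist_force: [-0.5, -0.4, 0.1]
finger_gap: 33.6
finger_force: 0.0
```

```bash
python3 - <<'E'
from h import *
c=snap('wrist','w3');print({k:telemetry.read_state()[k] for k in('clock','finger_gap','finger_force','wrist_force')})
print([x for x in dir(manip) if x[0]!='_'],[x for x in dir(telemetry) if x[0]!='_'],[x for x in dir(eyes) if x[0]!='_'])
# block displacement between views: dots position
g=cv2.cvtColor(c['pixels'],cv2.COLOR_RGB2GRAY);
for n in('w2','w3'):
    g=cv2.cvtColor(load(n)['pixels'],cv2.COLOR_RGB2GRAY)[230:262,258:286];m=(g<45).astype(np.uint8)
    k,l,st,ce=cv2.connectedComponentsWithStats(m);print(n,[(s[4],tuple(np.round(q+[258,230],1))) for s,q in zip(st[1:],ce[1:]) if s[4]>5])
E
```

```text
{'clock': 5.275, 'finger_gap': 33.37462885189923, 'finger_force': 0.0, 'wrist_force': array([ 0.00947031, -0.22086104, -0.65093789])}
['Unreachable', 'grip_point_offset', 'sign_off'] ['read_state'] ['camera']
w2 [(np.int32(94), (np.float64(263.7), np.float64(249.8))), (np.int32(53), (np.float64(271.9), np.float64(240.2))), (np.int32(159), (np.float64(277.3), np.float64(251.6)))]
w3 [(np.int32(51), (np.float64(271.8), np.float64(240.2))), (np.int32(51), (np.float64(272.6), np.float64(253.5)))]
```

Same again: gap 33.4 mm on a 40 mm block, no force, and the block hasn't moved. Next I check whether the closed fingertips touch the block at all by pressing gently on its top.

Request:
{"api": "play_rows", "payload": {
  "translation": [
    [0,0,0.025],
    [0,0,0.042],
    [0,0,0.042],
    [0,0,0.042],
    [0,0,0.038],
    [0,0,0.034],
    [0,0,0.031]
  ],
  "yaw": [0,0,0,0,0,0,0],
  "hand": 0
}}

```text
clock: 6.15
eef_pos: [548.8, 38.7, 58.7]
eef_rot: [-3.141, 0.001, 0.269]
wrist_force: [0.2, 0.7, -0.5]
finger_gap: 0.5
finger_force: 0.0
```

Request:
{"api": "play_rows", "payload": {
  "translation": [
    [0,0,-0.002],
    [0,0,-0.004],
    [0,0,-0.004]
  ],
  "yaw": [0,0,0]
}}

```text
clock: 6.52
eef_pos: [549.0, 38.7, 55.3]
eef_rot: [-3.142, 0.0, 0.269]
wrist_force: [-0.7, 0.1, 0.8]
finger_gap: 0.5
finger_force: 0.0
```

No contact on the block's top either: the tip sits at z = 55 against a top at 60, with zero force. I'll check whether the gripper touches other objects by lightly gripping the jack's bar. I have to grip it later anyway, and this doesn't pump it.

Request:
{"api": "play_rows", "payload": {
  "translation": [
    [0,0,0.06],
    [0,-0.01,0.12],
    [0.005,-0.045,0.15],
    [0.014,-0.1,0.16],
    [0.022,-0.155,0.16],
    [0.03,-0.21,0.16],
    [0.038,-0.265,0.16],
    [0.048,-0.322,0.15],
    [0.048,-0.322,0.09],
    [0.048,-0.322,0.045],
    [0.048,-0.322,0.036],
    [0.048,-0.322,0.036]
  ],
  "yaw": [0.15,0.33,0.51,0.69,0.87,1.05,1.2,1.3,1.3,1.3,1.3,1.3],
  "hand": 0.7
}}

```text
clock: 8.02
eef_pos: [597.6, -283.4, 92.7]
eef_rot: [3.141, 0.001, 1.569]
wrist_force: [-0.6, 0.8, 1.0]
finger_gap: 65.7
finger_force: 0.0
```

Request:
{"api": "play_rows", "payload": {
  "translation": [
    [0,0,0],
    [0,0,0],
    [0,0,0],
    [0,0,0],
    [0,0,0],
    [0,0,0]
  ],
  "yaw": [0,0,0,0,0,0],
  "hand": 0.05,
  "force": 15
}}

```text
clock: 8.78
eef_pos: [596.8, -283.2, 91.4]
eef_rot: [-3.141, -0.0, 1.569]
wrist_force: [-4.0, 2.1, 3.7]
finger_gap: 10.2
finger_force: 16.6
```

Request:
{"api": "play_rows", "payload": {
  "translation": [
    [0,0,0],
    [0,0,0]
  ],
  "yaw": [0,0]
}}

```text
clock: 9.02
eef_pos: [597.6, -283.2, 91.9]
eef_rot: [3.14, 0.0, 1.569]
wrist_force: [2.1, 2.9, 4.5]
finger_gap: 4.8
finger_force: 2.1
```

```bash
python3 - <<'E'
from h import *
s=telemetry.read_state();print({k:s[k] for k in('clock','finger_gap','finger_force','wrist_force','eef_pos')})
c=snap('wrist','w4');d=snap('side','d4');s=snap('scene','s4')
r=lambda a,k:cv2.resize(a,None,fx=k,fy=k,interpolation=cv2.INTER_CUBIC)
o=np.zeros((600,800,3),np.uint8);a=c['pixels'][60:400,100:460];b=r(d['pixels'][190:340,215:385],2.5);e=r(s['pixels'][130:260,130:330],2)
o[:340,:360]=a;o[:375,365:790]=b;o[340:600,:360]=e[:,:360]
cv2.imwrite('pics/m4.png',np.clip(o*1.3,0,255).astype(np.uint8)[:,:,::-1])
E
```

```text
{'clock': 9.025, 'finger_gap': 4.765551522030361, 'finger_force': 2.1305036893500073, 'wrist_force': array([2.12456106, 2.93761826, 4.54395458]), 'eef_pos': array([ 597.59475559, -283.16521879,   91.9366724 ])}
```

View pics/m4.png

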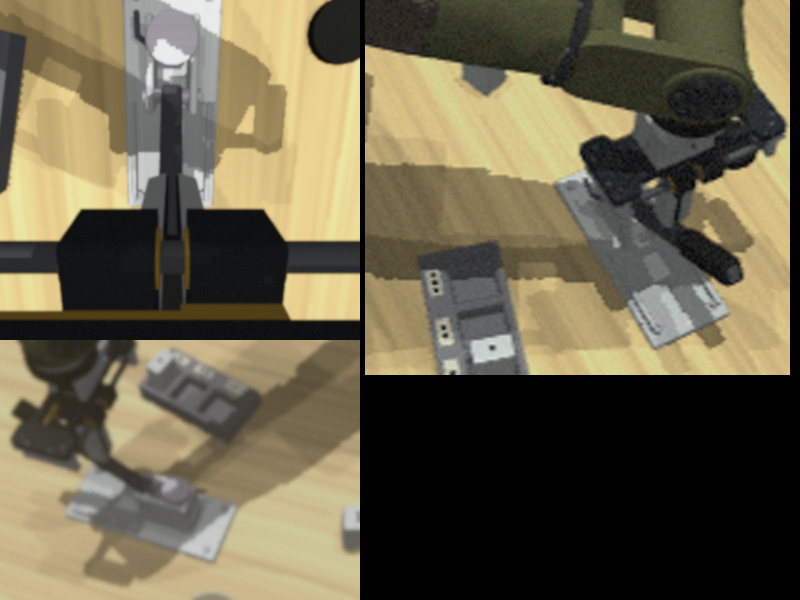

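This picture explains it. The visible fingers end well above the reported TCP. In the first wrist view, a 94 mm gap spanning 151 px puts the fingertips about 33 mm behind the TCP, and the tips were hovering over both the block and the bar. I'll measure that offset numerically and check that the jack hasn't moved.

```bash
python3 - <<'E'
from h import *
np.set_printoptions(precision=1,suppress=True)
# finger inner edges near the tips, open gripper (w1): per row gap in px -> depth
g=cv2.cvtColor(load('w1')['pixels'],cv2.COLOR_RGB2HSV)
w=load('w1');v=cv2.cvtColor(w['pixels'],cv2.COLOR_RGB2GRAY).astype(float)
for r in range(230,262,3):
    row=v[r-1:r+2].mean(0);L=np.gradient(row)
    a=180+np.argmax(L[180:215]);b=335+np.argmin(L[335:372]);t=302*94.1/(b-a);y=-(r-w['cy'])/302
    print(r,a,b,'tool x %.1f z %.1f'%(70.2+t*(.9707*y-.2404),-211.6+t*(.2404*y+.9707)))
c=load('w4');m=c['pixels'][80:120,245:300];k=cv2.threshold(cv2.cvtColor(m,cv2.COLOR_RGB2GRAY),0,255,cv2.THRESH_OTSU)[1]
print('saddle w4',onz(c,272,98,90), 'expect px',proj(c,[597.7,-187.2,90]))
E
```

```text
230 197 343 tool x 10.2 z -25.9
233 195 350 tool x 12.0 z -37.1
236 196 348 tool x 9.0 z -34.1
239 196 348 tool x 7.2 z -34.6
242 196 348 tool x 5.4 z -35.0
245 197 347 tool x 2.7 z -33.1
248 197 347 tool x 0.9 z -33.6
251 197 347 tool x -0.9 z -34.0
254 197 347 tool x -2.8 z -34.5
257 197 347 tool x -4.6 z -34.9
260 197 347 tool x -6.4 z -35.4
saddle w4 [ 597.2 -189.6   90. ] expect px (np.float64(272.6798108932021), np.float64(94.19477955275543))
```

Request:
{"api": "play_rows", "payload": {
  "translation": [
    [0,0,0],
    [0,0,0],
    [0,0,0.04],
    [0,0.02,0.09],
    [-0.006,0.07,0.1],
    [-0.014,0.12,0.1],
    [-0.022,0.175,0.1],
    [-0.03,0.23,0.09],
    [-0.04,0.285,0.075],
    [-0.0485,0.322,0.05],
    [-0.0485,0.322,0.02],
    [-0.0485,0.322,0.02]
  ],
  "yaw": [0,0,0,-0.17,-0.34,-0.51,-0.68,-0.85,-1.02,-1.18,-1.3,-1.3],
  "hand": 1
}}

```text
clock: 10.68
eef_pos: [547.2, 38.7, 109.5]
eef_rot: [-3.141, 0.004, 0.27]
wrist_force: [0.3, -0.6, 0.1]
finger_gap: 94.1
finger_force: 0.0
```

Confirmed: the real fingertips lie about 34 mm behind the reported TCP. I'll allow for that offset from now on and grasp the block properly.

Request:
{"api": "play_rows", "payload": {
  "translation": [
    [0,0,-0.05],
    [0,0,-0.09],
    [0,0,-0.113],
    [0,0,-0.113],
    [0,0,-0.113]
  ],
  "yaw": [0,0,0,0,0]
}}

```text
clock: 11.3
eef_pos: [549.6, 38.4, 0.1]
eef_rot: [3.141, -0.002, 0.27]
wrist_force: [0.9, 0.8, 0.3]
finger_gap: 94.1
finger_force: 0.0
```

Request:
{"api": "play_rows", "payload": {
  "translation": [
    [0,0,0],
    [0,0,0],
    [0,0,0],
    [0,0,0],
    [0,0,0],
    [0,0,0],
    [0,0,0],
    [0,0,0]
  ],
  "yaw": [0,0,0,0,0,0,0,0],
  "hand": 0,
  "force": 25
}}

```text
clock: 12.3
eef_pos: [548.6, 38.7, -1.6]
eef_rot: [3.142, 0.0, 0.269]
wrist_force: [-0.6, 0.2, 0.1]
finger_gap: 40.3
finger_force: 24.6
```

The block is gripped (gap 40.3, force 24.6 N). I lift it and pause short of the rack with a clear wrist view.

Request:
{"api": "play_rows", "payload": {
  "translation": [
    [0,0,0.05],
    [0,-0.01,0.1],
    [-0.015,-0.05,0.13],
    [-0.035,-0.1,0.15],
    [-0.058,-0.15,0.152],
    [-0.081,-0.2,0.152],
    [-0.104,-0.25,0.152],
    [-0.128,-0.3,0.152],
    [-0.15,-0.345,0.152],
    [-0.166,-0.37,0.152],
    [-0.166,-0.37,0.152],
    [-0.166,-0.37,0.152]
  ],
  "yaw": [0,0,0.1,0.25,0.4,0.55,0.7,0.85,0.95,1.0,1.0,1.0]
}}

```text
clock: 13.8
eef_pos: [382.8, -330.7, 150.3]
eef_rot: [-3.141, -0.0, 1.268]
wrist_force: [0.0, 0.2, -1.8]
finger_gap: 40.5
finger_force: 24.6
```

```bash
python3 - <<'E'
from h import *
s=telemetry.read_state();print(s['clock'],s['eef_pos'],s['eef_rot'],s['finger_gap'],s['finger_force'],s['wrist_force'])
c=snap('wrist','w5');cv2.imwrite('pics/w5b.png',cv2.resize(c['pixels'][0:300,80:480,::-1],None,fx=2,fy=2,interpolation=cv2.INTER_CUBIC))
E
```

```text
13.8 [ 382.76310714 -330.72105546  150.29609365] [-3.14127103e+00 -3.55254305e-04  1.26814258e+00] 40.53005813021515 24.600754380226135 [ 0.00614047  0.19505293 -1.78453158]
```

View pics/w5b.png

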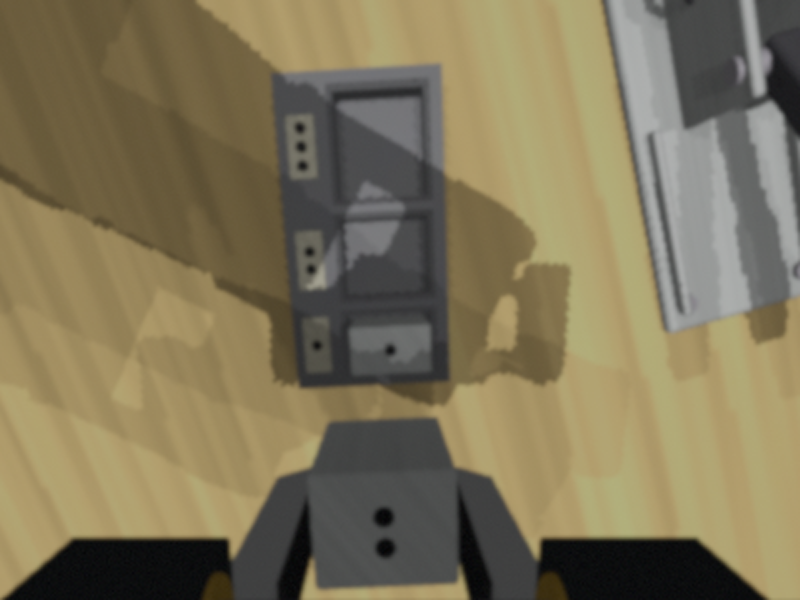

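The picture shows the rack: top corners at (275,74), (441,66), (448,380) and (301,387) in 2x crop pixels. The empty two-dot pocket is at about (388,255), and the held block is at (385,532), upright and square.

```bash
python3 - <<'E'
from h import *
np.set_printoptions(precision=1,suppress=True)
c=load('w5');W=lambda p:(80+(p[0]+.5)/2-.5,(p[1]+.5)/2-.5)
P=np.array([onz(c,*W(p),30)[:2] for p in[(275,74),(441,66),(448,380),(301,387)]]);print(P)
ang=lambda d:np.arctan2(d[1],d[0])
print('lens',[np.linalg.norm(P[i]-P[i-1]) for i in range(4)],'yaws x',ang(P[1]-P[0]),ang(P[2]-P[3]),'y-90',ang(P[0]-P[3])-np.pi/2,ang(P[1]-P[2])-np.pi/2)
yaw=np.mean([ang(P[1]-P[0]),ang(P[2]-P[3]),ang(P[0]-P[3])-np.pi/2,ang(P[1]-P[2])-np.pi/2]);R=np.array([[np.cos(yaw),-np.sin(yaw)],[np.sin(yaw),np.cos(yaw)]])
cen=P.mean(0);print('yaw',yaw,'cen',cen,'slot',cen+R@[10,-11])
M=np.array([onz(c,*W(p),30)[:2] for p in[(340,212),(430,207),(433,298),(347,302)]]);print('mouth',M,M.mean(0))
# block in tool frame
t=np.array([382.76,-330.72]);y=1.268;Rt=np.array([[np.cos(y),-np.sin(y)],[np.sin(y),np.cos(y)]])
d=np.array([onz(c,*W(p),211.9)[:2] for p in[(384,517),(386,548),(309,470),(457,470),(317,587),(456,583)]]);print('top in tool(x fwd,y left)',(d-t)@Rt)
d=np.array([onz(c,*W(p),151.9)[:2] for p in[(332,421),(438,419)]]);print('bottom front',(d-t)@Rt)
sm=np.array([onz(c,*W((390,350)),68)[:2]]);print('small',sm,'expect',cen+R@[10,-56])
E
```

```text
[[ 379.3 -157.9]
 [ 458.9 -179.1]
 [ 418.8 -331.6]
 [ 339.4 -310.8]]
lens [np.float64(158.08461829149047), np.float64(82.35554437559063), np.float64(157.71279928870746), np.float64(82.12020857867535)] yaws x -0.2603447740945417 -0.25582928583268255 y-90 -0.2553223638759239 -0.2568080248022704
yaw -0.2570761121513546 cen [ 399.1 -244.8] slot [ 406. -258.]
mouth [[ 389.5 -229.2]
 [ 435.  -240.9]
 [ 423.4 -286.1]
 [ 378.5 -274.2]] [ 406.6 -257.6]
top in tool(x fwd,y left) [[  5.7   1. ]
 [ -3.3   0.5]
 [ 18.9  20.6]
 [ 18.8 -18. ]
 [-14.9  19.5]
 [-13.8 -18.7]]
bottom front [[ 17.   19.6]
 [ 17.7 -18.3]]
small [[ 394.1 -301.1]] expect [ 394.5 -301.5]
```

Request:
{"api": "play_rows", "payload": {
  "translation": [
    [0.012,0.036,0],
    [0.0237,0.0714,0],
    [0.0237,0.0714,-0.04],
    [0.0237,0.0714,-0.085],
    [0.0237,0.0714,-0.105],
    [0.0237,0.0714,-0.105],
    [0.0237,0.0714,-0.115],
    [0.0237,0.0714,-0.122],
    [0.0237,0.0714,-0.128],
    [0.0237,0.0714,-0.134],
    [0.0237,0.0714,-0.134]
  ],
  "yaw": [0.023,0.045,0.045,0.045,0.045,0.045,0.045,0.045,0.045,0.045,0.045]
}}

```text
clock: 15.22
eef_pos: [406.1, -259.8, 16.1]
eef_rot: [-3.141, -0.0, 1.314]
wrist_force: [0.5, 0.5, -2.7]
finger_gap: 40.4
finger_force: 24.6
```

Request:
{"api": "play_rows", "payload": {
  "translation": [
    [0,0,-0.004],
    [0,0,-0.007],
    [0,0,-0.0095],
    [0,0,-0.0105],
    [0,0,-0.0105]
  ],
  "yaw": [0,0,0,0,0]
}}

```text
clock: 15.85
eef_pos: [406.3, -259.9, 6.4]
eef_rot: [-3.142, 0.0, 1.314]
wrist_force: [-3.1, 1.5, 6.7]
finger_gap: 40.1
finger_force: 24.6
```

The block has touched the pocket floor (z 6.4, as expected for fully seated). I release it, rise, and go to the jack's bar.

Request:
{"api": "play_rows", "payload": {
  "translation": [
    [0,0,0],
    [0,0,0],
    [0,0,0.001],
    [0,0,0.05],
    [0,0,0.11],
    [0.03,-0.004,0.15],
    [0.08,-0.01,0.16],
    [0.135,-0.017,0.16],
    [0.1904,-0.0233,0.16],
    [0.1904,-0.0233,0.16]
  ],
  "yaw": [0,0,0,0,0,0.06,0.12,0.18,0.246,0.246],
  "hand": 0.75
}}

```text
clock: 17.1
eef_pos: [598.6, -282.7, 163.3]
eef_rot: [-3.139, -0.001, 1.562]
wrist_force: [-0.5, 0.2, -0.6]
finger_gap: 70.6
finger_force: 0.0
```

```bash
python3 - <<'E'
from h import *
np.set_printoptions(precision=1,suppress=True)
s=telemetry.read_state();print(s['clock'],s['eef_pos'],s['eef_rot'],s['wrist_force'])
c=snap('wrist','w6');d=snap('side','d6');e=snap('scene','s6')
# top-face centroid of the two setting blocks in both fixed views, bright blob near the expected position
for n,I in(('side',d),('scene',e)):
  for nm,p in(('block',[406.2,-257.9,68]),('small',[394.5,-301.5,68])):
    u,v=proj(I,p);x,y=int(u)-12,int(v)-12;g=cv2.cvtColor(I['pixels'],cv2.COLOR_RGB2GRAY)[y:y+24,x:x+24]
    t,m=cv2.threshold(g,0,255,cv2.THRESH_OTSU);k,l,st,ce=cv2.connectedComponentsWithStats(m);j=1+st[1:,4].argmax()
    print(n,nm,'exp',round(u,1),round(v,1),'found',ce[j]+[x,y],st[j,4],'->',onz(I,*(ce[j]+[x,y]),68))
a=np.zeros((595,800,3),np.uint8);r=lambda q,k:cv2.resize(q,None,fx=k,fy=k,interpolation=cv2.INTER_CUBIC)
a[:300,:400]=c['pixels'][:300,80:480];b=r(d['pixels'][260:360,215:345],3);a[:300,405:795]=b;f=r(e['pixels'][125:255,130:330],2.2)
a[305:305+286,:440]=f
cv2.imwrite('pics/m6.png',np.clip(a*1.2,0,255).astype(np.uint8)[:,:,::-1])
E
```

```text
17.1 [ 598.6 -282.7  163.3] [-3.1 -0.   1.6] [-0.5  0.2 -0.6]
side block exp 262.1 311.8 found [262.  312.6] 195 -> [ 405.  -259.6   68. ]
side small exp 265.7 328.7 found [265.5 329. ] 152 -> [ 393.8 -301.9   68. ]
scene block exp 222.5 145.8 found [221.9 140.7] 365 -> [ 389.6 -266.3   68. ]
scene small exp 209.9 139.1 found [208.1 136.8] 472 -> [ 388.2 -310.    68. ]
```

The side view puts the block at (405,-260) with its top level with the seated small block, so it's fully home. Now I go down onto the bar and grip it.

Request:
{"api": "play_rows", "payload": {
  "translation": [
    [0,0,-0.05],
    [0,0,-0.09],
    [0,0,-0.102],
    [0,0,-0.102]
  ],
  "yaw": [0,0,0,0]
}}

```text
clock: 17.75
eef_pos: [596.5, -283.5, 65.1]
eef_rot: [3.141, 0.0, 1.559]
wrist_force: [0.8, 1.0, 0.0]
finger_gap: 70.2
finger_force: 0.0
```

Request:
{"api": "play_rows", "payload": {
  "translation": [
    [0,0,0],
    [0,0,0],
    [0,0,0],
    [0,0,0],
    [0,0,0],
    [0,0,0],
    [0,0,0]
  ],
  "yaw": [0,0,0,0,0,0,0],
  "hand": 0,
  "force": 40
}}

```text
clock: 18.62
eef_pos: [596.6, -283.2, 63.9]
eef_rot: [-3.141, -0.0, 1.56]
wrist_force: [-1.0, 0.2, 0.8]
finger_gap: 16.1
finger_force: 40.0
```

```bash
cat >> h.py <<'E'
def saddle(c,exp,z=90,r=34):
    u,v=proj(c,exp);x,y=int(u)-r,max(0,int(v)-r);g=cv2.cvtColor(c['pixels'],cv2.COLOR_RGB2GRAY)[y:y+2*r,x:x+2*r]
    h=cv2.HoughCircles(cv2.GaussianBlur(g,(3,3),0),cv2.HOUGH_GRADIENT,1,40,param1=80,param2=8,minRadius=14,maxRadius=27)
    return None if h is None else [(q+[x,y,0],onz(c,q[0]+x,q[1]+y,z)) for q in h[0]]
E
python3 - <<'E'
from h import *
np.set_printoptions(precision=1,suppress=True)
s=telemetry.read_state();print(s['clock'],s['eef_pos'],s['eef_rot'],s['wrist_force'],s['finger_gap'],s['finger_force'])
print('w6',saddle(load('w6'),[597.7,-187.2,90]),proj(load('w6'),[597.7,-187.2,90]))
c=snap('wrist','w7');print('w7',saddle(c,[597.7,-187.2,90]),proj(c,[597.7,-187.2,90]))
r=lambda q,k:cv2.resize(q,None,fx=k,fy=k,interpolation=cv2.INTER_CUBIC)
cv2.imwrite('pics/w7b.png',r(c['pixels'][0:280,80:460,::-1],2.1))
E
```

```text
18.625 [ 596.6 -283.2   63.9] [-3.1 -0.   1.6] [-1.   0.2  0.8] 16.108709254909748 39.99863862991333
w6 [(array([267.5, 100.5,  26.4]), array([ 594.8, -183.2,   90. ]))] (np.float64(270.75417339193484), np.float64(105.175161022731))
w7 [(array([275.5,  93.5,  25.2]), array([ 599. , -190.3,   90. ]))] (np.float64(273.10446702008346), np.float64(87.76913111833832))
```

View pics/w7b.png

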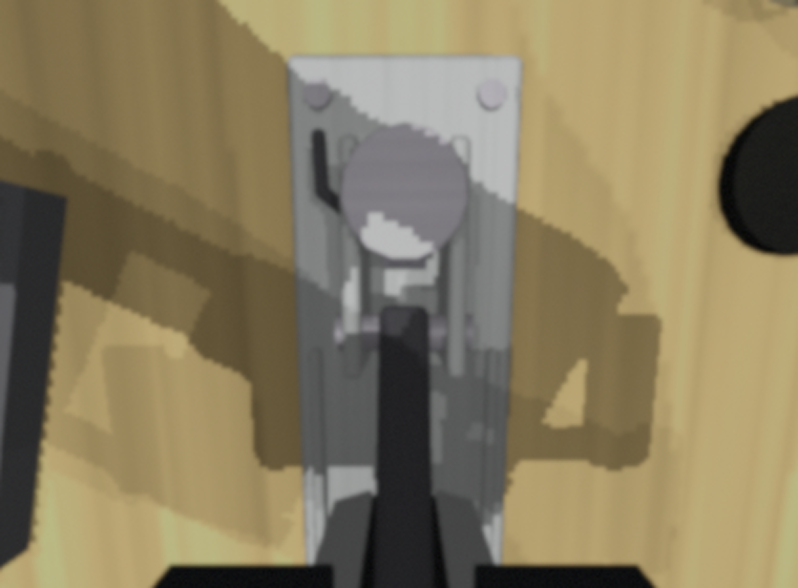

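The grip is on the bar (gap 16.1 mm). The saddle circle is centred at (404,193) in the crop, so raw pixel (272.4, 91.6), with the jack aligned to the tool and its saddle about 93 mm ahead of the TCP. I slide it to roughly 100 mm short of the pad and measure again from there.

Request:
{"api": "play_rows", "payload": {
  "translation": [
    [-0.001,0.008,0],
    [-0.004,0.025,0],
    [-0.009,0.05,0],
    [-0.015,0.078,0],
    [-0.021,0.106,0],
    [-0.027,0.134,0],
    [-0.033,0.162,0],
    [-0.039,0.19,0],
    [-0.045,0.216,0],
    [-0.05,0.238,0],
    [-0.0535,0.252,0],
    [-0.0554,0.259,0]
  ],
  "yaw": [0.003,0.01,0.02,0.03,0.045,0.06,0.07,0.08,0.09,0.1,0.108,0.11]
}}

```text
clock: 20.18
eef_pos: [541.1, -23.6, 63.9]
eef_rot: [-3.142, 0.0, 1.67]
wrist_force: [0.1, -3.8, -1.5]
finger_gap: 15.7
finger_force: 40.0
```

Request:
{"api": "play_rows", "payload": {
  "translation": [
    [0,0,0],
    [0,0,0]
  ],
  "yaw": [0,0]
}}

```text
clock: 20.42
eef_pos: [541.2, -24.0, 63.9]
eef_rot: [-3.141, -0.001, 1.67]
wrist_force: [-0.9, 3.9, -0.9]
finger_gap: 15.9
finger_force: 40.0
```

```bash
python3 - <<'E'
from h import *
np.set_printoptions(precision=2,suppress=True)
s=telemetry.read_state();print(s['clock'],s['eef_pos'],s['eef_rot'],s['wrist_force'],s['finger_gap'],s['finger_force'])
c=snap('wrist','w8');g=cv2.cvtColor(c['pixels'],cv2.COLOR_RGB2GRAY)
sx,sy=272.4,91.6
p=np.array(onz(c,sx,sy,90));print('saddle',p,'hough',saddle(c,p))
# template match of saddle appearance shift vs w7
g7=cv2.cvtColor(load('w7')['pixels'],cv2.COLOR_RGB2GRAY);T=cv2.Canny(g7[55:130,235:312],40,100)
R=cv2.matchTemplate(cv2.Canny(g,40,100)[40:150,215:335],T,cv2.TM_CCORR_NORMED);print('shift',np.array(cv2.minMaxLoc(R)[3])-[20,15],R.max())
u,v=proj(c,[521.9,168.4,121]);print('boss exp',u,v)
r=18;x,y=int(u)-r,max(0,int(v)-r);q=g[y:y+2*r,x:x+2*r];t,m=cv2.threshold(q,0,255,cv2.THRESH_OTSU);k,l,st,ce=cv2.connectedComponentsWithStats(m)
for a,b in zip(st[1:],ce[1:]):
    if a[4]>30: print(a,b+[x,y],onz(c,*(b+[x,y]),121))
E
```

```text
20.425 [541.17 -24.05  63.85] [-3.14 -0.    1.67] [-0.93  3.87 -0.86] 15.868717167687844 40.00114917755127
saddle [531.67  69.48  90.  ] hough [(array([271.5,  95.5,  26.4]), array([531.36,  67.32,  90.  ]))]
shift [0 0] 0.33114228
boss exp 272.397284987883 -184.27811250964197
[   0    0   36   36 1227] [270.93  18.39] [528.27  96.63 121.  ]
```

Request:
{"api": "play_rows", "payload": {
  "translation": [
    [-0.001,0.01,0],
    [-0.0028,0.028,0],
    [-0.0048,0.048,0],
    [-0.0065,0.065,0],
    [-0.0075,0.075,0],
    [-0.008,0.0796,0],
    [-0.008,0.0796,0],
    [-0.008,0.0796,0]
  ],
  "yaw": [0,0,0,0,0,0,0,0]
}}

```text
clock: 21.48
eef_pos: [533.2, 55.6, 63.9]
eef_rot: [-3.142, -0.001, 1.67]
wrist_force: [-0.4, 3.5, -3.2]
finger_gap: 15.6
finger_force: 40.0
```

```bash
cat > boss.py <<'E'
from h import *
import sys
np.set_printoptions(precision=2,suppress=True)
s=telemetry.read_state();print(s['clock'],s['eef_pos'],s['eef_rot'],s['wrist_force'],s['finger_gap'],s['finger_force'])
c=snap('wrist',sys.argv[1]);d=snap('side',sys.argv[1]+'d');e=snap('scene',sys.argv[1]+'s')
p=np.array(onz(c,272.4,91.6,90));print('saddle',p)
for n,I,r in(('wrist',c,24),('side',d,9),('scene',e,9)):
    g=cv2.cvtColor(I['pixels'],cv2.COLOR_RGB2GRAY);u,v=proj(I,[521.9,168.4,121])
    x,y=int(u)-r,max(0,int(v)-r);q=g[y:int(v)+r,x:x+2*r]
    if q.size==0: print(n,u,v);continue
    t,m=cv2.threshold(q,0,255,cv2.THRESH_OTSU);k,l,st,ce=cv2.connectedComponentsWithStats(m)
    print(n,'exp',u,v)
    for a,b in zip(st[1:],ce[1:]):
        if a[4]>12: print(a,b+[x,y],onz(I,*(b+[x,y]),121))
    h=cv2.HoughCircles(cv2.GaussianBlur(q,(3,3),0),cv2.HOUGH_GRADIENT,1,20,param1=60,param2=6,minRadius=8,maxRadius=22)
    if n=='wrist' and h is not None: print('hough',[(k,onz(I,k[0]+x,k[1]+y,121)) for k in h[0]])
E
python3 boss.py w9
```

```text
21.475 [533.23  55.6   63.93] [-3.14 -0.    1.67] [-0.4   3.48 -3.21] 15.610148748904153 39.999096393585205
saddle [523.71 149.15  90.  ]
wrist exp 272.7399845301925 37.85603759537517
[   3    1   42   47 1497] [271.62  36.7 ] [521.34 168.83 121.  ]
hough [(array([23.5, 24.5, 21.4], dtype=float32), array([521.31, 168.49, 121.  ]))]
side exp 233.52976752382517 167.83019632104887
[ 0  0 10  6 37] [227.54 159.57] [519.71 207.14 121.  ]
scene exp 366.1176791891328 210.0986588559141
[ 6  0 12  2 18] [369.5  201.33] [495.28 171.2  121.  ]
[ 5  7  9  7 53] [365.87 210.91] [524.27 168.29 121.  ]
```

The boss measured in the same camera is at (521.3,168.6), with the saddle at about (523.8,148.8). I slide the last 20 mm.

Request:
{"api": "play_rows", "payload": {
  "translation": [
    [-0.0006,0.005,0],
    [-0.0014,0.012,0],
    [-0.002,0.0175,0],
    [-0.0024,0.0199,0],
    [-0.0024,0.0199,0],
    [-0.0024,0.0199,0]
  ],
  "yaw": [0,0,0,0,0,0]
}}

```text
clock: 22.38
eef_pos: [530.8, 75.7, 63.9]
eef_rot: [-3.141, -0.001, 1.67]
wrist_force: [-0.1, 3.4, -3.6]
finger_gap: 15.6
finger_force: 40.0
```

```bash
python3 boss.py w10
```

```text
22.375 [530.78  75.73  63.89] [-3.14 -0.    1.67] [-0.12  3.38 -3.6 ] 15.649763289433013 39.99807000160217
saddle [521.23 169.26  90.  ]
wrist exp 273.76497970317274 84.70899563234559
[   4    2   40   44 1344] [272.66  83.69] [521.33 168.8  121.  ]
hough [(array([23.5, 23.5, 20.3], dtype=float32), array([521.24, 168.88, 121.  ]))]
side exp 233.52976752382517 167.83019632104887
[  0   0  18  12 126] [234.72 161.83] [534.77 189.   121.  ]
scene exp 366.1176791891328 210.0986588559141
[10  0  8  3 19] [371.11 201.79] [495.38 175.16 121.  ]
[ 5  6  9  8 60] [366.12 210.72] [523.58 168.75 121.  ]
```

The saddle is centred under the pad to within about 1 mm. I release the bar, rise, and close the fingers above the grip.

Request:
{"api": "play_rows", "payload": {
  "translation": [
    [0,0,0],
    [0,0,0],
    [0,0,0],
    [0,0,0],
    [0,0,0.05],
    [0,0,0.1],
    [0.002,-0.02,0.1],
    [0.0052,-0.0542,0.1]
  ],
  "yaw": [0,0,0,0,0,0,0,0],
  "hand": 0.5
}}

```text
clock: 23.52
eef_pos: [536.3, 21.0, 164.6]
eef_rot: [3.14, 0.0, 1.671]
wrist_force: [-0.6, 0.0, -0.2]
finger_gap: 46.8
finger_force: 0.0
```

Request:
{"api": "play_rows", "payload": {
  "translation": [
    [0,0,0],
    [0,0,0],
    [0,0,0],
    [0,0,0],
    [0,0,-0.01]
  ],
  "yaw": [0,0,0,0,0],
  "hand": 0
}}

```text
clock: 24.15
eef_pos: [536.4, 21.4, 154.1]
eef_rot: [3.14, 0.0, 1.67]
wrist_force: [0.6, 0.4, 1.0]
finger_gap: 1.6
finger_force: 0.0
```

```bash
cat > path.py <<'E'
import numpy as np
# tip-centre path (jack frame) for handle angle th; world TCP with tip = TCP+34
for th in np.linspace(0,.84,8):
    f=.65-th;x=-40-150*np.cos(f)+12*np.sin(f);z=66+150*np.sin(f)+12*np.cos(f);xc=x+8*np.tanh(f/.1)
    print('%.2f'%th,np.round([521.3-.099*xc,168.8+.995*xc,z-34],1))
E
python3 path.py; python3 - <<'E'
from h import *
s=telemetry.read_state();print(s['clock'],s['eef_pos'],s['eef_rot'],s['finger_gap'],s['wrist_force'])
c=snap('wrist','w11');h=cv2.HoughCircles
u,v=proj(c,[521.3,168.8,121]);print('boss',u,v)
E
```

```text
0.00 [535.6  25.4 132.3]
0.12 [536.7  14.2 118.2]
0.24 [537.6   4.8 102.8]
0.36 [538.4  -2.7  86.4]
0.48 [539.   -8.6  69.2]
0.60 [539.7 -15.8  51.5]
0.72 [540.6 -25.5  33.5]
0.84 [540.8 -27.4  15.5]
24.15 [536.38933229  21.40245387 154.0529688 ] [3.14036804e+00 1.64298729e-04 1.67027980e+00] 1.6438571009881344 [0.64817613 0.44181652 1.04376417]
boss 271.8885154654685 23.260665395387008
```

Request:
{"api": "play_rows", "payload": {
  "translation": [
    [0,0.003,-0.018],
    [0.0007,-0.0073,-0.0357],
    [0.0016,-0.0167,-0.0511],
    [0.0024,-0.0242,-0.0675],
    [0.003,-0.0301,-0.0847],
    [0.0037,-0.0373,-0.1024],
    [0.0046,-0.047,-0.1204],
    [0.0048,-0.0485,-0.132],
    [0.0048,-0.0485,-0.132]
  ],
  "yaw": [0,0,0,0,0,0,0,0,0]
}}

```text
clock: 25.32
eef_pos: [541.3, -27.7, 21.7]
eef_rot: [3.141, 0.0, 1.67]
wrist_force: [-2.7, 1.4, 13.5]
finger_gap: 0.6
finger_force: 6.6
```

Request:
{"api": "play_rows", "payload": {
  "translation": [
    [0,0,-0.003],
    [0,0,-0.005],
    [0,0,-0.006]
  ],
  "yaw": [0,0,0]
}}

```text
clock: 25.7
eef_pos: [541.3, -27.3, 16.4]
eef_rot: [3.14, -0.0, 1.67]
wrist_force: [-2.6, 4.5, 15.6]
finger_gap: 0.4
finger_force: 7.1
```

Request:
{"api": "play_rows", "payload": {
  "translation": [
    [0,0,-0.001],
    [0,0,-0.0015]
  ],
  "yaw": [0,0]
}}

```text
clock: 25.95
eef_pos: [541.5, -27.2, 15.5]
eef_rot: [3.14, -0.0, 1.67]
wrist_force: [-7.2, 6.5, 24.2]
finger_gap: 0.6
finger_force: 11.6
```

```bash
cat > look.py <<'E'
from h import *
import sys
np.set_printoptions(precision=2,suppress=True)
s=telemetry.read_state();print(s['clock'],s['eef_pos'],s['wrist_force'],s['finger_gap'])
d=snap('side',sys.argv[1]+'d');e=snap('scene',sys.argv[1]+'s');g=cv2.cvtColor(e['pixels'],cv2.COLOR_RGB2GRAY)
# shift of shaker near-side texture in both views against the start
for n,I,p in(('side',d,[470,260,143]),('scene',e,[560,240,143])):
    u,v=map(int,proj(I,p));a=cv2.cvtColor(load(n+'0')['pixels'],cv2.COLOR_RGB2GRAY)
    b=cv2.cvtColor(I['pixels'],cv2.COLOR_RGB2GRAY);w=14;T=b[v-w:v+w,u-w:u+w].astype(np.float32);A=a[v-w:v+w,u-w:u+w].astype(np.float32)
    sh,_=cv2.phaseCorrelate(A,T,cv2.createHanningWindow((2*w,2*w),cv2.CV_32F))
    q0=np.array(proj(I,p));q1=np.array(proj(I,np.add(p,[0,0,10])));print(n,(u,v),'shift',sh,_,'px per 10mm up',q1-q0)
E
python3 look.py l1
```

```text
25.95 [541.45 -27.24  15.52] [-7.21  6.49 24.19] 0.5788270082819564
side (204, 148) shift (-0.8348137211616891, 5.775535139688463) -0.21709124565124513 px per 10mm up [-0.4  -2.47]
scene (395, 227) shift (0.7061362277789609, 0.41503606137055904) 0.666742033958435 px per 10mm up [ 1.1  -2.02]
```

Force jumped from 15.6 to 24 N at z 15.5, which is the handle's stop. I let it come up along the arc and make the second stroke.

Request:
{"api": "play_rows", "payload": {
  "translation": [
    [0,0.0005,0.0075],
    [-0.0003,0.0015,0.0195],
    [-0.0012,0.0112,0.0375],
    [-0.0018,0.0184,0.055],
    [-0.0024,0.0243,0.0725],
    [-0.0032,0.0318,0.089],
    [-0.004,0.0412,0.1055],
    [-0.0045,0.0485,0.121],
    [-0.0048,0.0485,0.14],
    [-0.0048,0.0485,0.14],
    [-0.0048,0.0485,0.14]
  ],
  "yaw": [0,0,0,0,0,0,0,0,0,0,0]
}}

```text
clock: 27.42
eef_pos: [535.7, 21.1, 153.7]
eef_rot: [-3.141, -0.0, 1.67]
wrist_force: [0.4, -0.2, -0.1]
finger_gap: 0.7
finger_force: 0.0
```

```bash
python3 look.py l2; python3 - <<'E'
from h import *
# handle up? compare grip end region in side view with geometry: dark grip pixels along predicted up axis
d=load('l2d');J=np.array([521.3,168.8,0]);xh=np.array([-.099,.995,0])
for th in(0,.1,.2,.4,.84):
    f=.65-th;v=[];
    for r in(120,150,180):
        for off in(-6,0,6):
            p=J+xh*(-40-r*np.cos(f))+[0,0,66+r*np.sin(f)];u,w=proj(d,p+np.array([.995,.099,0])*off);v.append(int(d['pixels'][int(round(w)),int(round(u))].mean()))
    print(th,v)
E
```

```text
27.425 [535.74  21.15 153.71] [ 0.4  -0.2  -0.11] 0.6903312314344607
side (204, 148) shift (-0.18302690643404773, -0.8310741475792209) 0.9703518030378554 px per 10mm up [-0.4  -2.47]
scene (395, 227) shift (0.9384176743261197, -0.12531478389736783) 0.7477091113726299 px per 10mm up [ 1.1  -2.02]
0 [16, 10, 16, 15, 16, 10, 14, 37, 44]
0.1 [48, 18, 17, 80, 18, 10, 81, 81, 80]
0.2 [79, 81, 73, 81, 84, 80, 80, 81, 82]
0.4 [85, 63, 85, 69, 69, 91, 55, 83, 83]
0.84 [58, 61, 60, 70, 70, 75, 119, 119, 124]
```

The handle is back up (dark grip pixels lie on the 0 rad line) and the shaker stays about 3 mm up on the catch. Second stroke.

Request:
{"api": "play_rows", "payload": {
  "translation": [
    [0,0.003,-0.0185],
    [0.0007,-0.0073,-0.0362],
    [0.0016,-0.0167,-0.0516],
    [0.0024,-0.0242,-0.068],
    [0.003,-0.0301,-0.0852],
    [0.0037,-0.0373,-0.1029],
    [0.0046,-0.047,-0.1209],
    [0.0048,-0.0485,-0.1325],
    [0.0048,-0.0485,-0.137],
    [0.0048,-0.0485,-0.139],
    [0.0048,-0.0485,-0.14],
    [0.0048,-0.0485,-0.14]
  ],
  "yaw": [0,0,0,0,0,0,0,0,0,0,0,0]
}}

```text
clock: 29.02
eef_pos: [541.6, -26.8, 15.9]
eef_rot: [3.14, -0.001, 1.67]
wrist_force: [-4.9, 5.2, 21.1]
finger_gap: 0.6
finger_force: 9.9
```

```bash
python3 look.py l3; python3 - <<'E'
from h import *
# vertical shift of strips of the shaker's near side (start vs now), several points incl. corners away from the arm
for cam,f in(('side','l3d'),('scene','l3s')):
    a=cv2.cvtColor(load(cam+'0')['pixels'],cv2.COLOR_RGB2GRAY);I=load(f);b=cv2.cvtColor(I['pixels'],cv2.COLOR_RGB2GRAY)
    for p in([400,230,143],[440,240,143],[600,240,143],[660,240,143],[680,210,100]):
        u,v=map(int,proj(I,p));T=a[v-10:v+10,u-10:u+10]
        if v<25 or u<25 or u>530: continue
        R=cv2.matchTemplate(cv2.resize(b[v-22:v+22,u-22:u+22],None,fx=4,fy=4,interpolation=3),cv2.resize(T,None,fx=4,fy=4,interpolation=3),cv2.TM_CCOEFF_NORMED)
        m=cv2.minMaxLoc(R);q=np.subtract(proj(I,np.add(p,[0,0,10])),proj(I,p));s=(np.array(m[3])/4-12)
        print(cam,p,'shift',s,'score %.2f'%m[1],'mm up %.1f'%(10*(s@q)/(q@q)))
E
```

```text
29.025 [541.61 -26.8   15.86] [-4.9   5.17 21.09] 0.5574950445833413
side (204, 148) shift (-1.473594158526545, 0.6030267315585167) 0.44599744796752927 px per 10mm up [-0.4  -2.47]
scene (395, 227) shift (1.7483738375848468, -3.77188946541699) 0.06272809134589301 px per 10mm up [ 1.1  -2.02]
side [400, 230, 143] shift [-8. 11.] score 0.50 mm up -36.4
side [440, 240, 143] shift [-12.  12.] score 0.26 mm up -38.7
side [600, 240, 143] shift [ 12. -12.] score 0.58 mm up 44.8
side [660, 240, 143] shift [-2. -6.] score 0.80 mm up 24.4
side [680, 210, 100] shift [-1. -7.] score 0.83 mm up 29.5
scene [400, 230, 143] shift [ 4. -4.] score 0.97 mm up 20.4
scene [440, 240, 143] shift [ 5. -3.] score 0.93 mm up 19.2
scene [600, 240, 143] shift [ 5. -5.] score 0.97 mm up 30.9
scene [660, 240, 143] shift [ 5. -2.] score 0.92 mm up 21.3
scene [680, 210, 100] shift [ 2. -1.] score 0.97 mm up 10.4
```

Request:
{"api": "play_rows", "payload": {
  "translation": [
    [0,0,-0.0005],
    [0,0,-0.0008],
    [0,0,-0.0008]
  ],
  "yaw": [0,0,0]
}}

```text
clock: 29.5
eef_pos: [541.7, -26.8, 15.5]
eef_rot: [3.14, -0.001, 1.67]
wrist_force: [-6.4, 5.6, 26.6]
finger_gap: -0.1
finger_force: 12.3
```

```bash
python3 - <<'E'
from h import *
np.set_printoptions(precision=2,suppress=True)
e=snap('scene','f1s');d=snap('side','f1d');c=snap('wrist','f1w');s=telemetry.read_state();print(s['clock'],s['eef_pos'],s['wrist_force'])
# boss centroid before/after in scene; lift moves it along the tip arc about the far feet
def boss(I):
    g=cv2.cvtColor(I['pixels'],cv2.COLOR_RGB2GRAY);x,y=358,198;q=cv2.resize(g[y:y+22,x:x+18],None,fx=4,fy=4,interpolation=3)
    t,m=cv2.threshold(q,0,255,cv2.THRESH_OTSU);k,l,st,ce=cv2.connectedComponentsWithStats(m)
    return [(st[j,4]/16,(ce[j]+.5)/4-.5+[x,y]) for j in range(1,k) if 20<st[j,4]/16<120]
print(boss(load('scene0')),boss(load('w10s')),boss(e))
for dz in(0,10,20,30): 
    a=dz/445;p=np.array([521.3,168.8,121])+[0,0,dz];print(dz,np.array(proj(e,p)))
# wrist: shaker lug/boss
h=0
u,v=proj(c,[521.3,168.8,141]);print('wrist boss px',u,v)
# far block views: block, small block, jar etc. unchanged
for I,J in((load('side0'),d),(load('scene0'),e)):
    for n,p in(('jar',[0,0,0]),):pass
E
```

```text
29.65 [541.66 -26.77  15.49] [-7.23  6.31 26.24]
[(np.float64(81.0), array([366.78, 199.78])), (np.float64(50.0), array([365.74, 210.84]))] [(np.float64(42.0), array([371.26, 199.88])), (np.float64(53.0), array([365.87, 210.91]))] [(np.float64(55.0), array([369.8 , 207.09]))]
0 [366.33 209.94]
10 [367.11 207.86]
20 [367.89 205.74]
30 [368.69 203.58]
wrist boss px 270.9479521499023 -605.0662118749651
```

```bash
python3 - <<'E'
from h import *
from scipy.optimize import minimize_scalar
e=load('f1s');b0=np.array([521.3,168.8,121]);P0=np.array(proj(e,b0));obs=np.array([369.8,207.09])-[365.87,210.91]
def p(a): # tip by angle a about far feet (445 mm along shaker x, z 0)
    xh=np.array([-.1,.995,0]);c=b0*[1,1,0]+445*xh;r=-445;z=121
    return c+xh*(r*np.cos(a)+z*np.sin(a))+np.array([0,0,-r*np.sin(a)+z*np.cos(a)])
r=minimize_scalar(lambda a:np.sum((np.array(proj(e,p(a)))-P0-obs)**2),bounds=(0,.12),method='bounded')
print('angle',r.x,'resid px',r.fun**.5,'foot clearance mm',380*np.sin(r.x))
# unchanged things: compare start/now around jar, beaker, pad, rack in scene
a=cv2.cvtColor(load('scene0')['pixels'],cv2.COLOR_RGB2GRAY);b=cv2.cvtColor(e['pixels'],cv2.COLOR_RGB2GRAY)
for n,(x,y) in dict(jar=(303,298),beaker=(237,278),pad=(204,273),rack=(235,160)).items():
    T=a[y-16:y+16,x-18:x+18];R=cv2.matchTemplate(b[y-24:y+24,x-26:x+26],T,cv2.TM_CCOEFF_NORMED);m=cv2.minMaxLoc(R);print(n,m[1],np.subtract(m[3],8))
E
```

```text
angle 0.04467171647705614 resid px 0.15543448700822346 foot clearance mm 16.969606962480054
jar 0.9995004534721375 [0 0]
beaker 0.9979099035263062 [0 0]
pad 0.999685525894165 [0 0]
rack 0.7306132316589355 [0 0]
```

The near feet measure 17.0 mm clear, the handle is on its stop (about 26 N pressing), and the other things haven't moved. I'm handing in.

```bash
python3 -c "
from cell import manip,telemetry
print(manip.sign_off());print(telemetry.read_state()['clock'])"
```

```text
the job is handed in; nothing more can be done
None
the job is handed in; nothing more can be done
```

The job is handed in, but I have no verdict back: the block is fully home in its two-dot pocket, the jack is centred under the lug to about 1 mm, and after two full strokes the near feet measured about 17 mm clear with the handle held on its stop; the real fingertips sit about 34 mm short of the reported TCP, which I found only after two empty grasps and a light trial grip on the jack handle, and corrected for.

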